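Hold the dust-box shield at its balance point while its stay is set

TASK

I have to reset the lid stay of the grinding-dust box. First pull the blast-gate slide up until its long scored line is level with the top of the gate housing, so the dust is drawn off, and leave it there. Then swing the clear shield up, without throwing or dropping it, to the point where it balances over its hinge and would fall neither way, and finish while still holding it there so that I can tighten the stay; do not disturb the anvil, pliers or tape roll.

Things in the scene. Friction and masses are not known exactly. Their poses are not given: they have to be found in the camera images.
- dustbox: White sheet-steel dust box, fixed, 175 (its x) by 270 mm (its y), sides 75 mm high in front, 105 behind; open front over a 19 mm lip. Origin: centre of its underside on the bench; x from the open front (towards the robot) to the hinged back, y to the gate side. A grey extractor unit, 138 mm high, is fixed at y 250 to 400 mm. The folding stay on the -y wall is slack and carries nothing.
- hinge (a point): Middle of the shield's hinge line, on the back of the box: 82.5 mm along x from the box's origin, 112 mm up. The hinge line runs along the box's y.
- shield_angle (a joint): Opening angle of the clear shield, rad: 0 shut (start), stop 2.2; it turns about the box's +y: front edge up, then back. Framed pane 182 mm from hinge to front edge, 274 wide, 8 thick, about 0.4 kg. Shut, it slopes down to the front by 0.183 rad. It is plumb above its hinge at 1.754 and balances at 1.74; below that it falls shut, above it falls back. The hinge is nearly free.
- shield: The clear shield itself, with its handle. Origin: middle of the hinge line; x lies in the pane, pointing from its front edge to the hinge, y along the hinge, z out of its upper face; plumb above the hinge, its x points straight down.
- handle (a point): Middle of the shield's handle: steel bar pull on the shield's front edge, in its plane: bar 10 mm thick, 120 long, parallel to the hinge, 222 mm from it, on two posts 96 mm apart; 35 mm clear between bar and frame. Shut: 73 mm above the bench. The round bar can turn in the grip, so fingers around it may point straight down through the whole swing.
- gate (a joint): How far the blast-gate slide is pulled up, m: 0 down, 0.058 stop; starts at 0 to 0.012. Its long scored line, full blade width, is level with the housing's top at 0.030 (half open; the grip bar's underside is then 34 mm above the housing); short ticks at 0.015 and 0.045 are not the mark. Friction of about 4 N, no spring: it stays where it is left.
- gate_grip (a point): Middle of the slide's grip bar, moving with it: aluminium, 64 mm along the box's x, 12 mm thick along its y, 28 mm high, on top of the thin blade, 4 mm above the housing when down. Take it across the 12 mm, from above. The housing below is 96 mm along x, 15 mm thick, top 98 mm above the bench, centred at x 10, y 190 mm of the box; a 52 mm round duct runs through it.
- anvil: Bystander: small horn anvil, steel on a grey foot 80 by 100 mm, 80 mm high, 1.8 kg; 250 to 290 mm to the -y side of the box's centre. Origin: centre of its underside.
- pliers: Bystander: pliers with red handles, 155 mm long, 14 mm high, lying in front of the box to its +y side. Origin: under the middle.
- tape_roll: Bystander: white tape roll, 64 mm across, 19 mm high, lying in front of the box to its -y side. Origin: centre of its underside.

How it is judged:
On the way, in this order (a step that is already met when the one before it is completed fails the run):
1. the blast-gate slide stands at its long line (half open) while the shield is still shut (value of joint gate between 0.026 and 0.034 m and value of joint shield_angle below 0.1 rad), for 0.3 s.
2. the shield is at its balance point, held by the fingers (value of joint shield_angle between 1.65 and 1.83 rad and contact force between shield and the fingers above 1 N), for 0.3 s.
At the end, for the whole second after the job is handed in: The shield is still within 0.09 rad (5 degrees) of its balance angle 1.74, not moving, with the fingers holding it (contact over 1 N), and the blast-gate slide stands within 4 mm of its long line (all of step 2 and value of joint gate between 0.026 and 0.034 m and velocity of joint shield_angle between -0.1 and 0.1 rad/s); the arm keeps its last pose, push and grip.
It fails at once if the shield tips over backwards past its balance point, or is thrown up or dropped (value of joint shield_angle above 2.04 rad or velocity of joint shield_angle below -2 rad/s or velocity of joint shield_angle above 3 rad/s).
It fails at once if the anvil, pliers or tape roll is shifted by more than 30 mm (distance of any of anvil, pliers, tape_roll from where it was at the start of the episode above 0.03 m).
It also fails if it takes over 50 s, if anything falls off the work surface, if the arm or the gripper's body presses on something with over 40 N, if the wrist force passes 120 N, or if a joint passes its speed limit or range.

ROBOT

A 6-joint arm with a two-finger parallel gripper is mounted at the origin on the work surface. World frame = base frame: x ahead of the robot, y to its left, z up, the work surface at z = 0. Lengths are in m, angles in rad, forces in N, time in s.
With the tool pointing down it reaches from about 0.4 to 0.825 m from the base axis. Payload 7 kg.
Tool frame: the origin (TCP) lies midway between the tips of the shut fingers; the grasp point (between the pads) lies 19 mm behind it; z points along the fingers, y is the line along which they close (so a half turn about z gives the same grasp; the last joint's range is limited). The gripper opens to 88 mm and grips with 3 to 60 N. Pads are 19 mm wide; open, the fingers measure 130 mm over their backs; the gripper's body (78 mm by 193 mm) begins 47 mm behind the grasp point.
Start: joints at [1.471, 0.359, 0.012, 0, -1.224, -0.288], TCP at [0.255, 0.625, 0.227] pointing down, gripper open.
Joint ranges: [-3.07, 3.07], [-1.43, 2.12], [-1.02, 1.25], [-3.03, 1.67], [-3.05, -0], [-3.03, 3.03]. Speed limits (rad/s): [2.39, 2.39, 3.01, 3.14, 3.14, 3.14].

INTERFACE

Orientations are given as [roll, pitch, yaw] about the fixed x, y, z axes, in that order (R = Rz(yaw) Ry(pitch) Rx(roll)).
In Python, from station import telemetry, eyes, ticket, recognise, trace gives the robot as it stands. The module is installed in compiled form; this text tells all that it offers.
- The arm moves only by the tool servo_tool, never from a script. Its argument "series" is a list that holds one entry, the list of rows, each a list of 4 numbers: the shift along the tool's x, y, z in mm, then the turn about the tool's z in rad. In form: [[[x, y, z, roll], ...]]. A call has exactly 10 rows; each row shifts and turns the commanded pose from where the row before left it, along the tool's axes as they then stand; what a row does not reach is not made up. A row lasts 1/12 s, in which the tool goes at most 41.7 mm and 7.16 degrees, less where a joint would pass 70% of its speed; a pose out of reach is approached as far as the arm can. A call is refused whole if a number of a shift passes 41.7 or a number of a turn 0.125, either way. A call with a gripper value outside its range is refused whole. "claw" is the gripper's target within -1 to 1 (shut at 1, half-way at 0, fully open at -1), set as the call begins (left out, the last holds). The fingers move at their own pace and stop on an object; "grip_force" is the grip in N (left out, the last holds). Time passes only in rows, so rows that do not move let the fingers close, or fill a call up. It gives the time, the measured TCP pose, the force, the opening and the grip force at its end, in the units of the state.
- telemetry.get_state(): the state, without advancing time (a new reading comes with each control period).
- eyes.grab_frame(name): name is "scene" or "top"; returns the picture (420x560x3 uint8, red, green, blue); there is no depth.
- eyes.calibration(name): a dict with "mtx" (3x3 intrinsics, pixels), "k1" (the pictures are not rectified: a ray, as slopes to the right and down, at radius r is drawn at 1 + k1 r^2 times it, then the intrinsics apply), "rvec" (rotation vector, rad) and "tvec" (3), from world to camera coordinates, as OpenCV has them. Camera axes: x right, y down, z forward; pixel columns grow to the right and rows downward; lengths in m; the calibration is good to about 2 mm. A picture is of the moment at which its call begins. calibration takes no time and is no camera call.
- ticket.job_done(): hands the job in; it is judged then, once.
Trained networks look in the newest picture that a camera, given by its name, has taken for a name from the list of things; names that differ only in an ending like _2 or _b are one class to them, and where a whole thing is asked for, a point or a joint stands for the part that bears it (a point fixed in the world has none). Each returns a list of dicts, best first, with "conf" (0 to 1); they miss things now and then, are a little off and sometimes report something else, mostly with a low value. They report only what shows in the picture. A call takes as long as a camera call.
- recognise(camera, name): "position" ([x, y, z] in m, in world coordinates, good to about 4 mm: the middle of the surface that is visible of it).
- trace(camera, name): "mask" (420x560 bool, what is visible of it).
The state is a dict: "t": time; "q": joint angles; "qd": joint speeds; "joint_efforts": joint torques, N m; "eef_pos": TCP position; "ee_rot": TCP orientation; "force": force on the tool from outside, world axes, zero at the start; "moment": the same for the moment, N m; "width": finger opening in m; "gripper_force": force on a finger pad.
Only numpy, scipy, OpenCV 4.12 (cv2) and the standard library are available. Lean on these libraries where they do the work, as an engineer would, in place of code of your own. Each camera call takes 0.05 s, during which the arm holds its last target. There are 200 camera calls.

## Working session

There is one attempt and no reset: what is moved stays moved. The work goes in short steps, Python scripts to look and compute and a tool call to move; the robot and the scene stay as the last step left them, time stands still between calls to the robot, and variables do not carry over. Pictures are saved under pics/ and viewed, at most 10 in all, crops included, and the job is handed in when it is done.

Besides the shell and the picture viewer there is one more tool, called after "Call:" as a command line: name --argument value ..., lists and objects as JSON in quotes. servo_tool: Moves the arm, as the interface text tells. Its arguments: {"type":"object","properties":{"series":{"type":"array"},"claw":{"type":"number"},"grip_force":{"type":"number"}},"required":["series"]}

```bash
mkdir -p pics; cat > h.py <<'E'
from station import telemetry, eyes, ticket, recognise, trace
import numpy as np, cv2
def save(cam,fn):
    im=eyes.grab_frame(cam); cv2.imwrite('pics/'+fn,im[:,:,::-1]); return im
def proj(cam,P):
    c=eyes.calibration(cam); R,_=cv2.Rodrigues(np.array(c['rvec'],float))
    X=np.atleast_2d(P)@R.T+np.ravel(c['tvec']); s=X[:,:2]/X[:,2:]; s=s*(1+c['k1']*(s**2).sum(1,keepdims=True))
    M=np.array(c['mtx']); return s@M[:2,:2].T+M[:2,2]
def ray(cam,uv):
    c=eyes.calibration(cam); R,_=cv2.Rodrigues(np.array(c['rvec'],float)); t=np.ravel(c['tvec'])
    M=np.array(c['mtx']); d=(np.array(uv,float)-M[:2,2])/np.array([M[0,0],M[1,1]]); s=d.copy()
    for _ in range(20): s=d/(1+c['k1']*(s@s))
    return -R.T@t, R.T@np.array([s[0],s[1],1])
def atz(cam,uv,z):
    o,d=ray(cam,uv); return o+d*(z-o[2])/d[2]
E
python3 - <<'E'
from h import *
s=telemetry.get_state(); print(s)
for c in('scene','top'):
    save(c,c+'0.png')
    for n in('dustbox','shield','handle','gate_grip','anvil','pliers','tape_roll'):
        print(c,n,[(np.round(r['position'],3),round(r['conf'],2)) for r in recognise(c,n)][:3])
E
```

```text
{'t': 0.0, 'q': array([ 1.47111641e+00,  3.59382142e-01,  1.10509438e-02, -3.92746513e-04,
       -1.22408339e+00, -2.88106414e-01]), 'qd': array([ 0.0017326 , -0.00174849, -0.00085017,  0.00289292,  0.00035302,
        0.00121044]), 'joint_efforts': array([-4.30179380e-04, -5.82731795e+01,  2.93040276e+01,  6.99705765e+00,
        6.80319834e-03, -1.55247690e-04]), 'eef_pos': array([0.25506533, 0.62441741, 0.22561463]), 'ee_rot': array([ 3.13993617e+00, -1.05872055e-04, -3.87920005e-01]), 'force': array([-0.34157754, -0.18862779, -0.07004291]), 'moment': array([0.02752557, 0.01447518, 0.00284685]), 'gripper_force': 0.0, 'width': 0.08784980432201643}
scene dustbox [(array([0.62 , 0.05 , 0.102]), 0.78), (array([ 0.715, -0.308,  0.042]), 0.23)]
scene shield [(array([ 0.62 , -0.056,  0.101]), 0.91)]
scene handle [(array([ 0.619, -0.058,  0.102]), 0.78)]
scene gate_grip [(array([0.594, 0.135, 0.13 ]), 0.55)]
scene anvil [(array([ 0.715, -0.308,  0.043]), 0.85)]
scene pliers [(array([ 0.454, -0.012,  0.009]), 0.56), (array([0.591, 0.132, 0.131]), 0.36)]
scene tape_roll [(array([ 0.539, -0.264,  0.021]), 0.78)]
top dustbox [(array([0.593, 0.048, 0.104]), 0.77)]
top shield [(array([ 0.613, -0.058,  0.102]), 0.81)]
top handle [(array([ 0.616, -0.059,  0.099]), 0.65)]
top gate_grip [(array([0.577, 0.128, 0.128]), 0.59), (array([0.453, 0.   , 0.009]), 0.4)]
top anvil [(array([ 0.688, -0.312,  0.075]), 0.88)]
top pliers [(array([ 0.457, -0.001,  0.007]), 0.82)]
top tape_roll [(array([ 0.539, -0.261,  0.017]), 0.95)]
```

View pics/scene0.png

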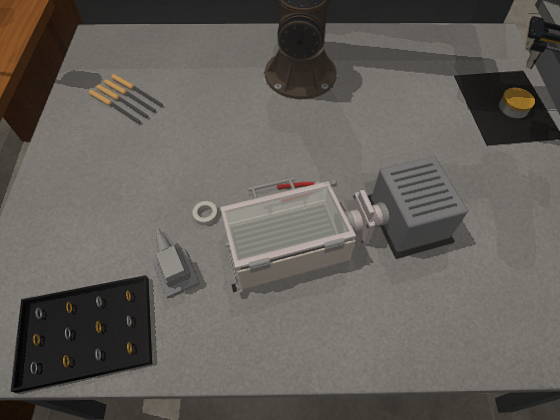

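View pics/top0.png

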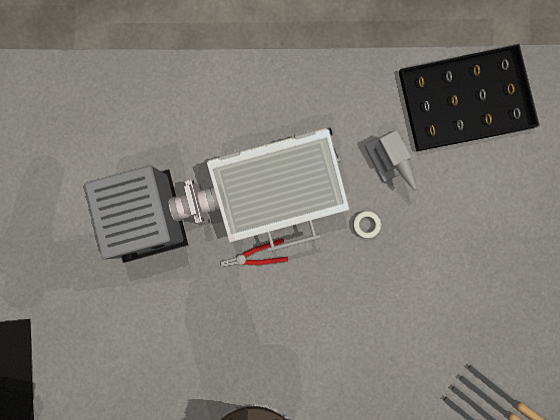

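```bash
cat >> h.py <<'E'
def box2w(p,P):
    x,y,a=p; P=np.atleast_2d(P).astype(float); c,s=np.cos(a),np.sin(a)
    return np.c_[x+c*P[:,0]-s*P[:,1], y+s*P[:,0]+c*P[:,1], P[:,2]]
def shieldpts(th=0.0):
    e=0.183-th; f=lambda r,y,o=0:[.0825-r*np.cos(e)+o*np.sin(-e)*0, y, .112-r*np.sin(e)]
    return np.array([f(0,-.137),f(0,.137),f(.182,.137),f(.182,-.137)]),np.array([f(.222,.06),f(.222,-.06)])
def gatepts(g):
    return np.array([[10+sx*32,190+sy*6,102+1000*g+z] for z in(0,28) for sx,sy in((-1,-1),(-1,1),(1,1),(1,-1))])/1000
E
python3 - <<'E'
from h import *
from scipy.optimize import minimize
ms={}
for c in('scene','top'):
    eyes.grab_frame(c); r=trace(c,'shield'); r2=trace(c,'gate_grip')
    print(c,[(x['conf'],x['mask'].sum()) for x in r],[(x['conf'],x['mask'].sum()) for x in r2]); ms[c]=r[0]['mask']
    ms[c+'g']=r2[0]['mask'] if r2 else None
np.savez('m.npz',**ms)
def iou(p,c):
    m=np.zeros((420,560),np.uint8)
    q=shieldpts()[0]; pts=proj(c,box2w(p,q))
    cv2.fillConvexPoly(m,np.round(pts*64).astype(np.int32),1,shift=6)
    k=cv2.morphologyEx(ms[c].astype(np.uint8),cv2.MORPH_OPEN,np.ones((9,9)))
    return (m&k).sum()/(m|k).sum()
for cs in(('top',),('scene',),('top','scene')):
    f=lambda v:-sum(iou(v/np.array([1,1,.2])**-1*1 if 0 else [v[0],v[1],v[2]*5],c) for c in cs)
    r=minimize(f,[.60,-.05,.05],method='Nelder-Mead',options=dict(initial_simplex=[[.60,-.05,.05],[.63,-.05,.05],[.6,-.02,.05],[.6,-.05,.08]]))
    p=r.x*[1,1,5]; print(cs,p,-r.fun,'hinge',box2w(p,[.0825,0,.112]),'handle',box2w(p,shieldpts()[1].mean(0)),'gate',box2w(p,[.01,.19,.1]))
for c,bx in(('top',(160,110,200,150)),('scene',(210,170,200,150))):
    im=eyes.grab_frame(c)[:,:,::-1]; x,y,w,h=bx
    k=4; im=cv2.resize(im[y:y+h,x:x+w],None,fx=k,fy=k,interpolation=cv2.INTER_CUBIC)
    D=lambda P,col,cl:cv2.polylines(im,[np.round((proj(c,box2w(p,P))-[x,y]+.5)*k).astype(np.int32)],cl,col,1)
    D(shieldpts()[0],(0,0,255),True);D(shieldpts()[1],(0,255,0),False);D(gatepts(.006)[4:],(255,0,0),True)
    cv2.imwrite(f'pics/{c}1.png',im)
E
```

```text
scene [(0.75, np.int64(17821)), (0.74, np.int64(7627)), (0.6, np.int64(242))] [(0.61, np.int64(225))]
top [(0.9, np.int64(10739))] [(0.5, np.int64(209))]
('top',) [ 0.62395977 -0.05436158  0.26912656] 0.9800494014820444 hinge [[ 0.70349006 -0.0324257   0.112     ]] handle [[ 0.49305476 -0.09046755  0.07160037]] gate [[0.58308079 0.13145798 0.1       ]]
('scene',) [ 0.66750284 -0.03768562  0.26964264] 0.4402263083451202 hinge [[ 0.74702179 -0.01570869  0.112     ]] handle [[ 0.53661648 -0.07385913  0.07160037]] gate [[0.62652797 0.14811282 0.1       ]]
('top', 'scene') [ 0.62411561 -0.05372761  0.26865373] 1.3910264363122422 hinge [[ 0.70365626 -0.03182933  0.112     ]] handle [[ 0.49319354 -0.08977167  0.07160037]] gate [[0.5833245  0.13211126 0.1       ]]
```

View pics/top1.png

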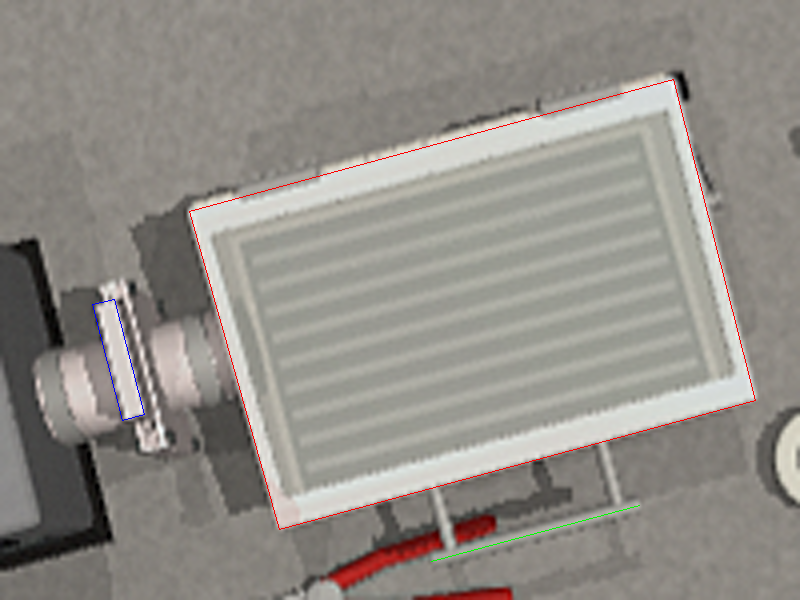

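View pics/scene1.png

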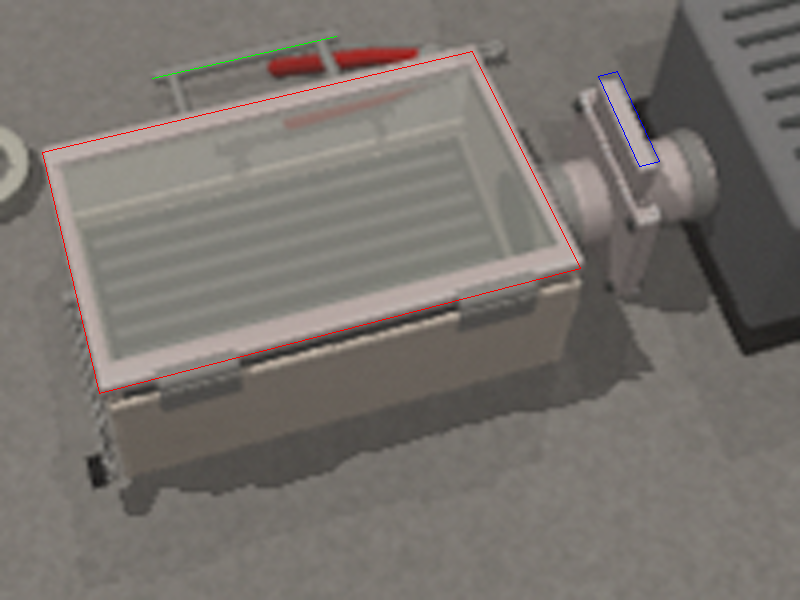

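Call:
servo_tool --series '[[[0,0,0,-0.11],[0,0,0,-0.11],[0,0,0,-0.11],[0,0,0,-0.11],[0,0,0,-0.11],[0,0,0,-0.107],[8,25,0,0],[11,34,0,0],[11,34,0,0],[11,34,0,0]]]' --claw 0 --grip_force 40

```text
t: 2.03
eef_pos: [0.3289, 0.5122, 0.2264]
ee_rot: [3.141, 0.0, 0.27]
force: [0.1, 0.7, 0.4]
width: 0.0443
gripper_force: 0.0
```

Call:
servo_tool --series '[[[12,37,0,0],[12,37,0,0],[12,37,0,0],[12,37,0,0],[12,37,0,0],[12,37,0,0],[12,37,0,0],[12,37,0,0],[12,37,0,0],[12,37,0,0]]]'

```text
t: 2.87
eef_pos: [0.5434, 0.1869, 0.227]
ee_rot: [-3.141, -0.001, 0.269]
force: [0.8, 1.3, 0.2]
width: 0.0436
gripper_force: 0.0
```

```bash
cat >> h.py <<'E'
def totool(target):
    s=telemetry.get_state(); a=s['ee_rot'][2]; d=(np.array(target)-s['eef_pos'])*1000
    c,n=np.cos(a),np.sin(a)
    print('t',round(s['t'],2),'pos',np.round(s['eef_pos'],4),'rpy',np.round(s['ee_rot'],3),'tool shift',np.round([d[0]*c+d[1]*n,d[0]*n-d[1]*c,-d[2]],1),'F',np.round(s['force'],1),'w',round(s['width'],4),'gf',round(s['gripper_force'],1))
E
python3 -c "
from h import *
totool([.5833,.132,.108])"
```

```text
t 2.87 pos [0.5434 0.1869 0.227 ] rpy [-3.141e+00 -1.000e-03  2.690e-01] tool shift [ 23.8  63.5 119. ] F [0.8 1.3 0.2] w 0.0436 gf 0.0
```

Call:
servo_tool --series '[[[8,20,0,0],[8,20,0,0],[7,19,0,0],[0,0,10,0],[0,0,15,0],[0,0,15,0],[0,0,15,0],[0,0,10,0],[0,0,0,0],[0,0,0,0]]]'

```text
t: 3.7
eef_pos: [0.5803, 0.1379, 0.1613]
ee_rot: [3.141, 0.001, 0.27]
force: [0.6, -0.2, 0.3]
width: 0.0437
gripper_force: 0.0
```

```bash
python3 -c "
from h import *
totool([.5833,.132,.108])
im=eyes.grab_frame('scene')[:,:,::-1][150:270,320:460]
cv2.imwrite('pics/s2.png',cv2.resize(im,None,fx=5,fy=5,interpolation=cv2.INTER_CUBIC))
"
```

```text
t 3.7 pos [0.5803 0.1379 0.1613] rpy [3.141e+00 1.000e-03 2.700e-01] tool shift [ 1.3  6.5 53.3] F [ 0.6 -0.2  0.3] w 0.0437 gf 0.0
```

View pics/s2.png

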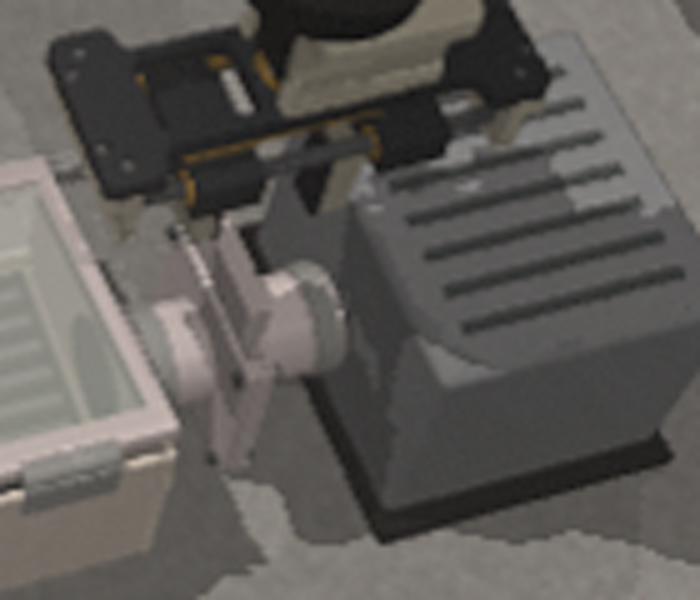

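The picture shows the gripper above the slide: the bar is near crop (240,270) and the fingers straddle it, a few mm towards the extractor, which agrees with the state. I'll move sideways, then down.

Call:
servo_tool --series '[[[1,6,0,0],[0,0,10,0],[0,0,13,0],[0,0,12,0],[0,0,10,0],[0,0,6,0],[0,0,0,0],[0,0,0,0],[0,0,0,0],[0,0,0,0]]]'

```text
t: 4.58
eef_pos: [0.5835, 0.1325, 0.1113]
ee_rot: [-3.141, -0.001, 0.269]
force: [-0.4, -0.4, 0.3]
width: 0.0436
gripper_force: 0.0
```

Call:
servo_tool --series '[[[0,0,0,0],[0,0,0,0],[0,0,0,0],[0,0,0,0],[0,0,0,0],[0,0,0,0],[0,0,0,0],[0,0,0,0],[0,0,0,0],[0,0,0,0]]]' --claw 1

```text
t: 5.42
eef_pos: [0.583, 0.1329, 0.1106]
ee_rot: [-3.141, -0.0, 0.269]
force: [-2.3, 4.6, 0.4]
width: 0.012
gripper_force: 40.0
```

Call:
servo_tool --series '[[[0,0,1,0],[0,0,1,0],[0,0,1,0],[0,0,1,0],[0,0,0,0],[0,0,0,0],[0,0,0,0],[0,0,0,0],[0,0,0,0],[0,0,0,0]]]'

```text
t: 6.25
eef_pos: [0.5831, 0.1329, 0.1097]
ee_rot: [-3.141, -0.002, 0.27]
force: [-13.0, 4.5, 24.9]
width: 0.012
gripper_force: 40.0
```

```bash
python3 -c "
from h import *
totool([.5833,.132,.108])"
```

```text
t 6.25 pos [0.5831 0.1329 0.1097] rpy [-3.141e+00 -2.000e-03  2.700e-01] tool shift [-0.   0.9  1.7] F [-13.    4.5  24.9] w 0.012 gf 40.0
```

Call:
servo_tool --series '[[[0,0,-4,0],[0,0,-4,0],[0,0,-5,0],[0,0,-5,0],[0,0,-5,0],[0,0,-5,0],[0,0,-4,0],[0,0,-1,0],[0,0,0,0],[0,0,0,0]]]'

```text
t: 7.08
eef_pos: [0.5829, 0.1329, 0.1393]
ee_rot: [-3.141, 0.0, 0.269]
force: [-1.8, 6.3, -1.2]
width: 0.0119
gripper_force: 40.0
```

```bash
python3 -c "
from h import *
totool([.5833,.132,.1397])
p=(.624,-.054,.269)
c='scene'; k=8;x,y=335,165
im=eyes.grab_frame(c)[:,:,::-1][y:y+70,x:x+90]; im=cv2.resize(im,None,fx=k,fy=k,interpolation=cv2.INTER_CUBIC)
D=lambda P,col:cv2.polylines(im,[np.round((proj(c,box2w(p,P))-[x,y]+.5)*k).astype(np.int32)],True,col,1)
D(gatepts(.03)[4:],(255,0,0)); D(gatepts(.03)[:4],(0,255,0))
D([[-.038,.1825,.098],[.058,.1825,.098],[.058,.1975,.098],[-.038,.1975,.098]],(0,0,255))
cv2.imwrite('pics/s3.png',im)
"
```

```text
t 7.08 pos [0.5829 0.1329 0.1393] rpy [-3.141  0.     0.269] tool shift [ 0.1  0.9 -0.4] F [-1.8  6.3 -1.2] w 0.0119 gf 40.0
```

View pics/s3.png

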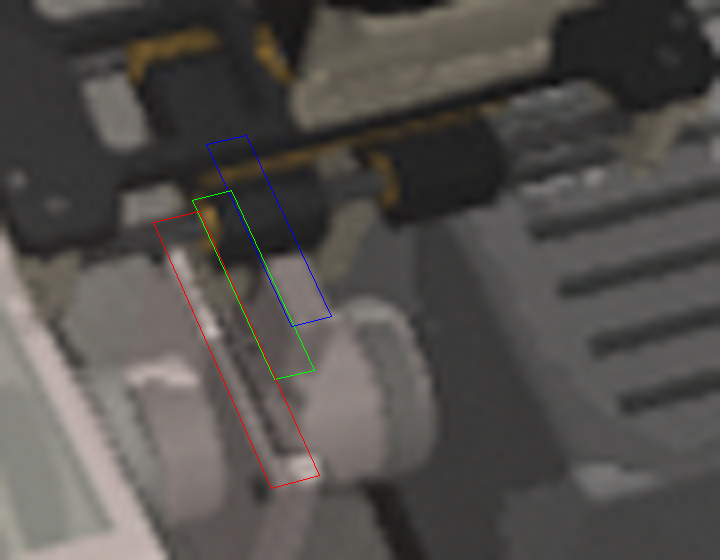

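The picture shows the bar end at crop (315,300), matching the model for gate = 0.030. I'll release, rise and check the scored line unobstructed.

Call:
servo_tool --series '[[[0,0,0,0],[0,0,0,0],[0,0,0,0],[0,0,0,0],[0,0,0,0],[0,0,0,0],[0,0,0,0],[0,0,0,0],[0,0,-10,0],[0,0,-20,0]]]' --claw 0

```text
t: 7.97
eef_pos: [0.5816, 0.1317, 0.168]
ee_rot: [3.141, 0.005, 0.269]
force: [0.2, -0.2, -0.1]
width: 0.044
gripper_force: 0.0
```

Call:
servo_tool --series '[[[0,0,-35,0],[0,0,-35,0],[-20,20,0,0.12],[-20,20,0,0.12],[-20,20,0,0.12],[-20,20,0,0.12],[-20,20,0,0.12],[-20,20,0,0.12],[0,0,0,0.12],[0,0,0,0.12]]]'

```text
t: 8.8
eef_pos: [0.461, 0.0177, 0.2411]
ee_rot: [-3.139, -0.001, -0.697]
force: [0.4, 0.6, -0.3]
width: 0.0438
gripper_force: 0.0
```

```bash
python3 -c "
from h import *
p=(.624,-.054,.269)
H=box2w(p,shieldpts()[1].mean(0))[0]; print(H)
totool([H[0],H[1],.12])
ims=[]
for c,x,y in(('scene',340,165),('top',165,165)):
    k=8;im=eyes.grab_frame(c)[:,:,::-1][y:y+70,x:x+50]; im=cv2.resize(im,None,fx=k,fy=k,interpolation=cv2.INTER_CUBIC)
    D=lambda P,col:cv2.polylines(im,[np.round((proj(c,box2w(p,P))-[x,y]+.5)*k).astype(np.int32)],True,col,1)
    D(gatepts(.03)[4:],(255,0,0))
    ims.append(im)
cv2.imwrite('pics/s4.png',np.hstack(ims))
"
```

```text
[ 0.49309042 -0.09008939  0.07160037]
t 8.8 pos [0.461  0.0177 0.2411] rpy [-3.139e+00 -1.000e-03 -6.970e-01] tool shift [ 93.8  62.1 121.1] F [ 0.4  0.6 -0.3] w 0.0438 gf 0.0
```

View pics/s4.png

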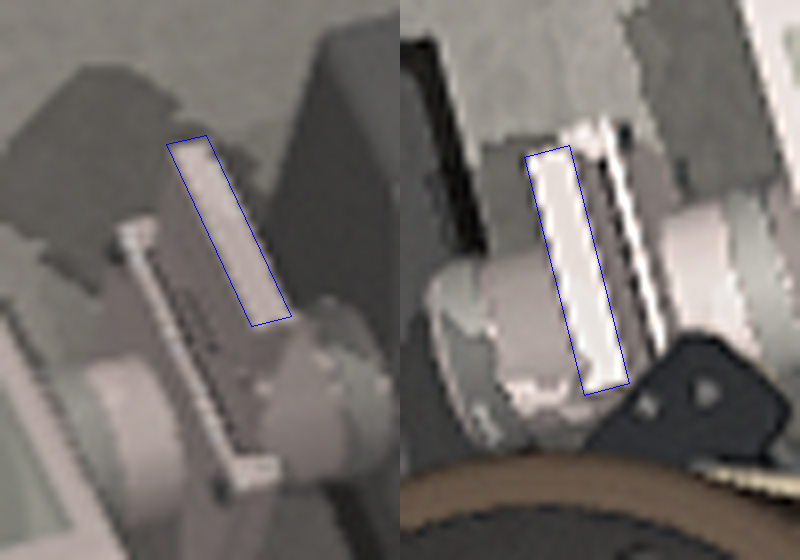

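Both views show the bar top matching the gate = 0.030 outline (scene bar end at crop (290,317), top at (605,390)). Next is the handle.

Call:
servo_tool --series '[[[0,0,0,0.12],[0,0,0,0.12],[0,0,0,0.12],[0,0,0,0.12],[0,0,0,0.12],[25,0,10,0],[30,0,20,0],[30,0,30,0],[25,-2,30,0],[0,0,20,0]]]' --claw 0.45

```text
t: 9.73
eef_pos: [0.4945, -0.0889, 0.1278]
ee_rot: [3.14, -0.0, -1.288]
force: [-0.0, 1.3, -0.6]
width: 0.0239
gripper_force: 0.0
```

```bash
python3 -c "
from h import *
p=(.624,-.054,.269)
H=box2w(p,shieldpts()[1].mean(0))[0]
for i in range(3): eyes.grab_frame('top')
totool([H[0],H[1],.053])
ims=[]
for c,x,y in(('scene',235,150),('top',230,200)):
    k=5;im=eyes.grab_frame(c)[:,:,::-1][y:y+80,x:x+80]; im=cv2.resize(im,None,fx=k,fy=k,interpolation=cv2.INTER_CUBIC)
    D=lambda P,col:cv2.polylines(im,[np.round((proj(c,box2w(p,P))-[x,y]+.5)*k).astype(np.int32)],True,col,1)
    D(shieldpts()[1],(0,255,0));D(shieldpts()[0],(0,0,255))
    ims.append(im)
cv2.imwrite('pics/s5.png',np.hstack(ims))
"
```

```text
t 9.88 pos [ 0.4934 -0.0867  0.1291] rpy [ 3.138  0.    -1.289] tool shift [ 3.2  1.3 76.1] F [-0.5 -0.2 -0.3] w 0.0243 gf 0.0
```

View pics/s5.png

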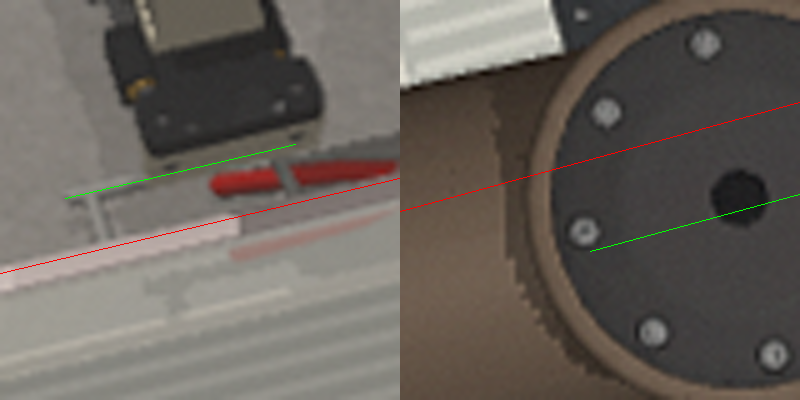

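Call:
servo_tool --series '[[[3,-1,10,0.013],[0,0,12,0],[0,0,12,0],[0,0,10,0],[0,0,8,0],[0,0,6,0],[0,0,6,0],[0,0,6,0],[0,0,4,0],[0,0,0,0]]]'

```text
t: 10.82
eef_pos: [0.4956, -0.0888, 0.0553]
ee_rot: [3.14, 0.0, -1.304]
force: [0.0, 0.7, 0.9]
width: 0.0238
gripper_force: 0.0
```

```bash
python3 -c "
from h import *
totool([.493,-.090,.053])"
```

```text
t 10.82 pos [ 0.4956 -0.0888  0.0553] rpy [ 3.14   0.    -1.304] tool shift [0.4 2.8 2.3] F [0.  0.7 0.9] w 0.0238 gf 0.0
```

No contact on the way down; close on the bar.

Call:
servo_tool --series '[[[0,0,0,0],[0,0,2,0],[0,0,0,0],[0,0,0,0],[0,0,0,0],[0,0,0,0],[0,0,0,0],[0,0,0,0],[0,0,0,0],[0,0,0,0]]]' --claw 1 --grip_force 25

```text
t: 11.65
eef_pos: [0.4939, -0.0894, 0.054]
ee_rot: [3.138, 0.0, -1.304]
force: [-5.5, -1.1, 4.6]
width: 0.0087
gripper_force: 25.0
```

```bash
cat > arc.py <<'E'
from h import *
import sys
# TCP arc: current handle offset; hinge axis dir box x
p=(.624,-.054,.269); s=telemetry.get_state(); a=p[2]
off=np.array([s['eef_pos'][0]-p[0],s['eef_pos'][1]-p[1]])@[np.cos(a),np.sin(a)]
u=off-.0825; w=s['eef_pos'][2]-.112+float(sys.argv[1]) # grasp z relative
e=np.arctan2(w,-u); print('r',np.hypot(u,w),'theta est',.183+e)
totool([.5,-.09,.1])
E
python3 arc.py .0176; python3 - <<'E'
import numpy as np
t=0.183
e=np.linspace(-.183,1.557,31); x=-.222*np.cos(e)*1000; z=.222*np.sin(e)*1000
for n in range(30): print(n, 'y',round(-(x[n+1]-x[n]),1),'z',round(-(z[n+1]-z[n]),1), 'th',round(e[n+1]+.183,3))
E
```

```text
r 0.22109875893066303 theta est -0.0009081358402785455
t 11.65 pos [ 0.4939 -0.0894  0.054 ] rpy [ 3.138  0.    -1.304] tool shift [  2.2  -5.8 -46. ] F [-5.5 -1.1  4.6] w 0.0087 gf 25.0
0 y 2.0 z -12.7 th 0.058
1 y 1.2 z -12.8 th 0.116
2 y 0.5 z -12.9 th 0.174
3 y -0.3 z -12.9 th 0.232
4 y -1.0 z -12.8 th 0.29
5 y -1.7 z -12.8 th 0.348
6 y -2.5 z -12.6 th 0.406
7 y -3.2 z -12.5 th 0.464
8 y -3.9 z -12.3 th 0.522
9 y -4.6 z -12.0 th 0.58
10 y -5.3 z -11.7 th 0.638
11 y -6.0 z -11.4 th 0.696
12 y -6.6 z -11.0 th 0.754
13 y -7.3 z -10.6 th 0.812
14 y -7.9 z -10.2 th 0.87
15 y -8.5 z -9.7 th 0.928
16 y -9.0 z -9.2 th 0.986
17 y -9.5 z -8.7 th 1.044
18 y -10.0 z -8.1 th 1.102
19 y -10.5 z -7.5 th 1.16
20 y -10.9 z -6.9 th 1.218
21 y -11.3 z -6.2 th 1.276
22 y -11.6 z -5.6 th 1.334
23 y -11.9 z -4.9 th 1.392
24 y -12.2 z -4.2 th 1.45
25 y -12.4 z -3.5 th 1.508
26 y -12.6 z -2.8 th 1.566
27 y -12.7 z -2.0 th 1.624
28 y -12.8 z -1.3 th 1.682
29 y -12.9 z -0.6 th 1.74
```

Call:
servo_tool --series '[[[0,1,-6.5,0],[0,1,-6.5,0],[0,1,-12.5,0],[0,0.5,-13,0],[0,-0.3,-13,0],[0,-1,-12.8,0],[0,-1.7,-12.8,0],[0,-2.5,-12.6,0],[0,-3.2,-12.5,0],[0,0,0,0]]]'

```text
t: 12.48
eef_pos: [0.4998, -0.0878, 0.1586]
ee_rot: [3.14, 0.0, -1.304]
force: [-7.4, -4.2, -1.3]
width: 0.0086
gripper_force: 25.0
```

```bash
python3 arc.py .0176
```

```text
r 0.22079321947589448 theta est 0.4779749775388176
t 12.48 pos [ 0.4998 -0.0878  0.1586] rpy [ 3.14   0.    -1.304] tool shift [ 2.2  0.3 58.6] F [-7.4 -4.2 -1.3] w 0.0086 gf 25.0
```

Call:
servo_tool --series '[[[0,-2,-6.2,0],[0,-4.2,-12,0],[0,-5,-12,0],[0,-5.6,-11.5,0],[0,-6.3,-11.2,0],[0,-7,-10.8,0],[0,-7.6,-10.4,0],[0,-8.2,-10,0],[0,-8.7,-9.5,0],[0,0,0,0]]]'

```text
t: 13.32
eef_pos: [0.5529, -0.0732, 0.2531]
ee_rot: [3.141, -0.0, -1.303]
force: [-13.3, -0.3, 10.7]
width: 0.0093
gripper_force: 25.0
```

```bash
python3 arc.py .0176
```

```text
r 0.22263116797808613 theta est 0.9765816972553771
t 13.32 pos [ 0.5529 -0.0732  0.2531] rpy [ 3.141 -0.    -1.303] tool shift [  2.2  55.5 153.1] F [-13.3  -0.3  10.7] w 0.0093 gf 25.0
```

Call:
servo_tool --series '[[[0,-3,-6,0],[0,-9,-10,0],[0,-9.2,-9,0],[0,-10,-8.3,0],[0,-10.4,-7.5,0],[0,-10.8,-7,0],[0,-11.2,-6.5,0],[0,-5,-2.5,0],[0,0,0,0],[0,0,0,0]]]'

```text
t: 14.15
eef_pos: [0.6207, -0.0541, 0.3032]
ee_rot: [3.14, 0.002, -1.304]
force: [10.1, -3.7, -22.3]
width: 0.0086
gripper_force: 25.0
```

```bash
python3 arc.py .0176
```

```text
r 0.2257165435839684 theta est 1.3643648670603667
t 14.15 pos [ 0.6207 -0.0541  0.3032] rpy [ 3.140e+00  2.000e-03 -1.304e+00] tool shift [  2.8 125.9 203.2] F [ 10.1  -3.7 -22.3] w 0.0086 gf 25.0
```

Call:
servo_tool --series '[[[0,-4,0,0],[0,-7,-1.8,0],[0,-8,-2,0],[0,-8,-2,0],[0,-8,-1.8,0],[0,-8,-1.6,0],[0,-8,-1.4,0],[0,-8,-1.2,0],[0,0,0,0],[0,0,0,0]]]'

```text
t: 14.98
eef_pos: [0.6781, -0.0386, 0.32]
ee_rot: [-3.139, -0.0, -1.303]
force: [-2.2, 3.8, 1.6]
width: 0.0089
gripper_force: 25.0
```

```bash
python3 arc.py .0176; python3 - <<'E'
from h import *
from scipy.optimize import minimize_scalar
p=(.624,-.054,.269)
for c in('scene','top'):
    im=eyes.grab_frame(c); r=trace(c,'shield'); print(c,[(x['conf'],x['mask'].sum()) for x in r])
    im=im[:,:,::-1].copy()
    for th,col in((1.4,(0,0,255)),(1.6,(0,255,0)),(1.74,(255,0,0))):
        cv2.polylines(im,[np.round(proj(c,box2w(p,shieldpts(th)[0]))).astype(np.int32)],True,col,1)
    cv2.imwrite(f'pics/{c}6.png',im)
E
```

```text
r 0.22711576713174386 theta est 1.6377656092271615
t 14.98 pos [ 0.6781 -0.0386  0.32  ] rpy [-3.139 -0.    -1.303] tool shift [  2.4 185.3 220. ] F [-2.2  3.8  1.6] w 0.0089 gf 25.0
scene [(0.75, np.int64(7117)), (0.17, np.int64(344))]
top []
```

View pics/scene6.png

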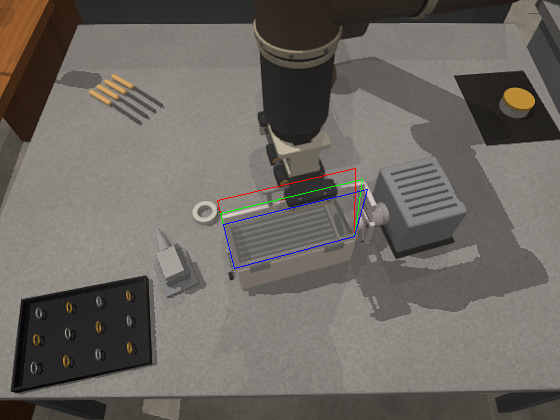

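The frame's top edge runs from (222,215) to (362,185), just past the 1.6 rad outline, so theta is about 1.63 and agrees with the arm's estimate. About 22 mm remain.

Call:
servo_tool --series '[[[0,-2,-0.2,0],[0,-4,-0.3,0],[0,-4,-0.3,0],[0,-4,-0.2,0],[0,-4,0,0],[0,-3,0,0],[0,-1,0,0],[0,0,0,0],[0,0,0,0],[0,0,0,0]]]'

```text
t: 16.02
eef_pos: [0.6989, -0.0329, 0.3212]
ee_rot: [-3.139, -0.0, -1.303]
force: [-2.7, 4.1, 2.7]
width: 0.0091
gripper_force: 25.0
```

```bash
python3 arc.py .0176; python3 - <<'E'
from h import *
p=(.624,-.054,.269)
s=telemetry.get_state();off=np.array(s['eef_pos'][:2])-p[:2];u=off@[np.cos(.269),np.sin(.269)]-.0825
print('theta from x',.183+np.arccos(-u/.222))
c='scene';k=4;x,y=205,150
im=eyes.grab_frame(c)[:,:,::-1][y:y+145,x:x+195]; im=cv2.resize(im,None,fx=k,fy=k,interpolation=cv2.INTER_CUBIC)
for th,col in((1.65,(0,255,0)),(1.74,(255,0,0)),(1.83,(0,0,255))):
    P=shieldpts(th)[0][2:]
    cv2.polylines(im,[np.round((proj(c,box2w(p,P))-[x,y]+.5)*k).astype(np.int32)],False,col,1)
cv2.imwrite('pics/s7.png',im)
E
```

```text
r 0.22683116740709952 theta est 1.7329682960558843
t 16.02 pos [ 0.6989 -0.0329  0.3212] rpy [-3.139 -0.    -1.303] tool shift [  2.4 206.9 221.2] F [-2.7  4.1  2.7] w 0.0091 gf 25.0
theta from x 1.7325149684215122
```

View pics/s7.png

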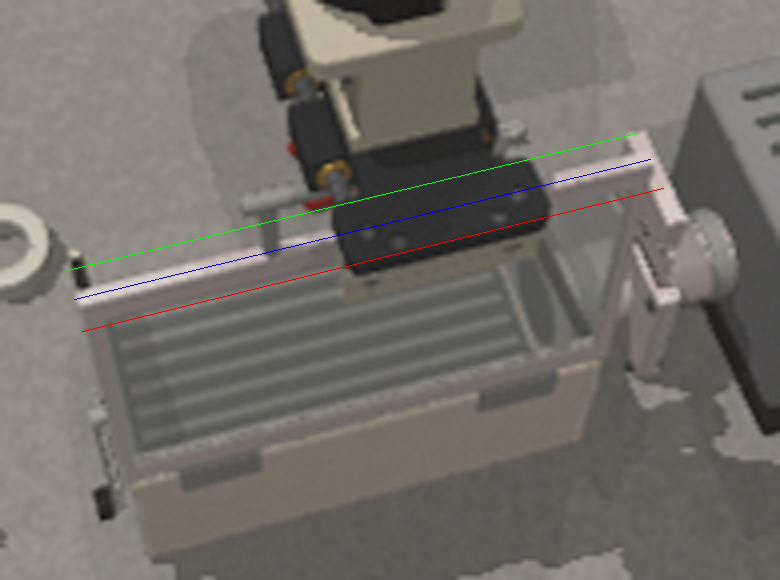

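The frame's top edge, (80,298) to (645,162), lies on the blue 1.74 outline. I'll settle briefly, then hand in.

Call:
servo_tool --series '[[[0,0,0,0],[0,0,0,0],[0,0,0,0],[0,0,0,0],[0,0,0,0],[0,0,0,0],[0,0,0,0],[0,0,0,0],[0,0,0,0],[0,0,0,0]]]'

```text
t: 16.9
eef_pos: [0.6988, -0.0329, 0.3212]
ee_rot: [-3.139, -0.0, -1.303]
force: [-1.7, 4.5, 3.1]
width: 0.0091
gripper_force: 25.0
```

```bash
python3 arc.py .0176; python3 -c "
from h import *
print(ticket.job_done())"
```

```text
r 0.22685777668633283 theta est 1.732836628533863
t 16.9 pos [ 0.6988 -0.0329  0.3212] rpy [-3.139 -0.    -1.303] tool shift [  2.4 206.9 221.2] F [-1.7  4.5  3.1] w 0.0091 gf 25.0
the job is handed in; nothing more can be done
None
```

I handed the job in at about 17 s: the slide was at its long line (gate about 0.030 m), and the shield was held still at about 1.73 rad, close to its 1.74 balance point; no verdict came back.

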